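# Unlock the nozzle case and present its shackle

### The arm

A 6-joint arm with a two-finger parallel gripper is mounted at the origin on the work surface. World frame = base frame: x ahead of the robot, y to its left, z up, the work surface at z = 0. Lengths are in m, angles in rad, forces in N, time in s.
With the tool pointing down it reaches from about 0.35 to 0.85 m from the base axis. Payload 8.1 kg.
Tool frame: the origin (TCP) lies on the centre line of the jaws, within the pads' length; the fingertips stand 8 mm ahead of it and the grasp point (between the pads) lies 11 mm behind it; z points along the fingers, y is the line along which they close (so a half turn about z gives the same grasp; the last joint's range is limited). The gripper opens to 85 mm and grips with 20 to 120 N. Pads are 22 mm wide; open, the fingers measure 114 mm over their backs; the gripper's body (76 mm by 85 mm) begins 54 mm behind the grasp point. The pads swing forward as they close: fully open they stand 13 mm farther back than shut.
Start: joints at [1.142, 0.13, 1.488, -0, 1.523, -0.085], TCP at [0.202, 0.565, 0.239] pointing down, gripper open.
Joint ranges: [-2.96, 2.96], [-0.89, 2.26], [0.02, 2.5], [-1.34, 4.48], [0, 2.73], [-2.66, 2.66]. Speed limits (rad/s): [2.39, 2.39, 2.79, 3.14, 3.14, 3.14].

### API

Orientations are given as [roll, pitch, yaw] about the fixed x, y, z axes, in that order (R = Rz(yaw) Ry(pitch) Rx(roll)).
In Python, from station import arm, imaging gives the robot as it stands.
- The arm moves only by the tool send_rows, never from a script. Its argument "commands" is a list of rows, each an object of numbers: "dx", "dy", "dz": the shift along the tool's x, y, z scaled (see below); "wx", "wy", "wz": the turn, a rotation vector about the tool's x, y, z scaled (see below). A call has exactly 5 rows; each row is the pose to reach, as a shift and turn from the pose commanded when the call began, along the tool's axes at that moment, turning the shorter way round; what a row does not reach only later rows make up. The controller multiplies each number of a shift by 20 cm and each number of a turn by 360 degrees. A row lasts 1/8 s, in which the tool goes at most 62.5 mm and 10.7 degrees, less where a joint would pass 70% of its speed; a pose out of reach is approached as far as the arm can. A call with a number of a shift or a turn outside -1 to 1 is refused whole. A call with a gripper value outside its range is refused whole. "gripper" is the gripper command: -1 is fully open, 1 is shut, values between are in proportion, set as the call begins (left out, the last holds). The fingers move at their own pace and stop on an object; "grip_force" is the grip in N (left out, the last holds). Time passes only in rows, so rows that repeat a pose let the fingers close, or fill a call up. It gives the time, the measured TCP pose, the force, the opening and the grip force at its end, in the units of the state.
- arm.read_state(): the state, without advancing time (a new reading comes with each control period).
- imaging.grab_frame(name): name is "side" or "top" or "wrist"; returns a dict with "frame" (400x640x3 uint8, red, green, blue), "fx", "fy", "cx", "cy" (pixels), "rvec" (rotation vector, rad) and "tvec" (3), from world to camera coordinates, as OpenCV has them. Camera axes: x right, y down, z forward; pixel columns grow to the right and rows downward; lengths in m; the calibration is good to about 2 mm. A picture is of the moment at which its call begins. There is no depth.
- arm.sign_off(): hands the job in; it is judged then, once.
The state is a dict: "t": time; "joint_positions": joint angles; "joint_velocities": joint speeds; "effort": joint torques, N m; "eef_pos": TCP position; "orientation": TCP orientation; "force": force on the tool from outside, world axes, zero at the start; "torque": the same for the moment, N m; "finger_gap": finger opening in m; "grip_force": force on a finger pad.
Only numpy, scipy, OpenCV 4.12 (cv2) and the standard library are available. Lean on these libraries where they do the work, as an engineer would, in place of code of your own. Each camera call takes 0.05 s, during which the arm holds its last target. There are 200 camera calls.

### The job

The steel nozzle case on the filling bench is locked by a dial lock. Turn the grey dial clockwise until its yellow pointer meets the red mark on the case and the shackle clicks up, then pull the red-topped shackle straight up out of the case and present it over the middle of the green tray: finish while still holding it there in the gripper, upright and still, its lower ends at least 120 mm above the bench. Leave everything else on the bench where it is.

Things in the scene. Friction and masses are not known exactly. Their poses are not given: they have to be found in the camera images.
- lock: Steel case 100 x 190 x 75 mm (x, y, z), fixed. Origin: centre of underside. Own +y runs from the dial to the shackle, -x is the front. Dial axis: vertical at own (0, -45) mm. Shackle legs enter the top at own (0, 13) and (0, 58) mm; a brass hasp strap 5 mm thick crosses between them; a 12 mm wide slot runs from the nearer leg towards the dial. Red mark: on the top, to the -x side of the dial.
- dial (a joint): Dial angle, rad, counter-clockwise from above positive, range -0.6 to 2.6, friction 0.04 N m. At 0 the pointer meets the red mark; it starts locked at 0.7 to 2.2: turn it clockwise by that. Below about 0.1 a spring pushes the shackle up 7 mm (click) into a notch, which then stops the dial about 0.25 past 0. Elsewhere the shackle cannot be pulled out.
- dial_grip (a point): Point on the dial's axis, 101 mm above the bench, where to grip its grey bar: 46 mm long (point's own x), 16 mm wide (y), standing from 79 to 113 mm above the bench on a black disc 60 mm across. Turns with the dial; the yellow pointer is on its -x end.
- shackle_grip (a point): Centre of the red sleeve, 14 x 36 x 16 mm (own x, y, z), on the crown of a loose aluminium U-shackle, 0.16 kg; axes as the case's at the start. Legs 9 mm thick, 45 mm apart along y; lower ends 91.5 mm below this point, the leg nearer the dial with a toe there, 23 mm long towards the dial. 137 mm above the bench when locked, 144 mm after the click; lower ends then 23 mm below the case's top.
- tray_in (a point): centre of the inner floor of the green tray, which is 180 x 220 x 35 mm (x, y, z), fixed to the bench; floor 5 mm above the bench.
- nozzle: steel filling nozzle, 22 mm diameter, 45 mm high, standing in the tray; leave alone. Origin: underside.
- cap: white cap 28 mm diameter, 14 mm high, in the tray; leave alone. Origin: underside.
- bottle0: golden oil bottle, 60 mm diameter, 170 mm high; leave alone. Origin: underside.
- bottle1: the same kind of bottle; leave alone
- bottle2: the same kind of bottle; leave alone
- beaker: white plastic cup 90 mm across, 100 mm high; leave alone. Origin: underside.
- wrench: steel wrench lying on the bench; leave alone
There are look-alikes about, which are no part of the job. Leave any orange or purple look-alike of the lock alone.

How it is judged:
On the way, in this order (a step that is already met when the one before it is completed fails the run):
1. the dial is at the mark and the shackle has clicked up (value of joint dial between -0.3 and 0.3 rad and z of shackle_grip in the frame of lock above 0.141 m), for 0.1 s.
2. the shackle is pulled clear out of the top of the case (z of shackle_grip in the frame of lock above 0.172 m), for 0.1 s.
At the end, for the whole second after the job is handed in: The fingers still grip the shackle (more than 2 N) and hold it still (under 30 mm/s) and upright (within 0.3 rad), its sleeve's centre within 50 mm sideways of the tray's centre and more than 205 mm above the bench (horizontal distance between shackle_grip and tray_in below 0.05 m and height (world z) of shackle_grip above 0.205 m and angle between shackle_grip's own z axis and vertical below 0.3 rad and linear speed of shackle below 0.03 m/s and contact force between shackle and the fingers above 2 N); the arm keeps its last pose, push and grip.
It fails at once if a bystander is moved by more than 25 mm (distance of any of nozzle, cap, bottle0, bottle1, bottle2, beaker, wrench from where it was at the start of the episode above 0.025 m).
It also fails if it takes over 58 s, if anything falls off the work surface, if the arm or the gripper's body presses on something with over 40 N, if the wrist force passes 120 N, or if a joint passes its speed limit or range.

## Working session

There is one attempt and no reset: what is moved stays moved. The work goes in short steps, Python scripts to look and compute and a tool call to move; the robot and the scene stay as the last step left them, time stands still between calls to the robot, and variables do not carry over. Pictures are saved under pics/ and viewed, at most 10 in all, crops included, and the job is handed in when it is done.

Besides the shell and the picture viewer there is one more tool, called after ">>>" by a JSON object that holds its "method" and its "body". send_rows: Moves the arm, as the interface text tells. Shifts and turns lie within -1 to 1; 1 stands for 20 cm of shift or 360 degrees of turn. Its arguments: {"type":"object","properties":{"commands":{"type":"array","items":{"type":"object","properties":{"dx":{"type":"number"},"dy":{"type":"number"},"dz":{"type":"number"},"wx":{"type":"number"},"wy":{"type":"number"},"wz":{"type":"number"}}}},"gripper":{"type":"number"},"grip_force":{"type":"number"}},"required":["commands"]}

```bash
ls; mkdir -p pics; cat > h.py <<'E'
import numpy as np, cv2, pickle
from station import arm, imaging
def grab(n):
    f=imaging.grab_frame(n); f['R']=cv2.Rodrigues(np.array(f['rvec'],float))[0]; f['t']=np.array(f['tvec'],float).ravel(); return f
def ray(f,u,v):
    d=f['R'].T@np.array([(u-f['cx'])/f['fx'],(v-f['cy'])/f['fy'],1]); return -f['R'].T@f['t'], d/np.linalg.norm(d)
def onz(f,u,v,z):
    c,d=ray(f,u,v); return c+d*(z-c[2])/d[2]
def two(f,p,g,q):
    a,d=ray(f,*p); b,e=ray(g,*q)
    s=np.linalg.lstsq(np.c_[d,-e],b-a,rcond=None)[0]; P=a+s[0]*d;Q=b+s[1]*e
    return (P+Q)/2, np.linalg.norm(P-Q)
def proj(f,P):
    c=f['R']@np.array(P,float)+f['t']; return np.array([f['cx']+f['fx']*c[0]/c[2],f['cy']+f['fy']*c[1]/c[2]])
def save(im,n): cv2.imwrite('pics/'+n,im[...,::-1])
E
python3 - <<'E'
from h import *
fs={n:grab(n) for n in('top','side','wrist')}
pickle.dump(fs,open('f0.pkl','wb'))
for n in('top','side'): save(fs[n]['frame'],n+'0.png')
for n in fs: c,_=ray(fs[n],0,0); print(n,c.round(3),fs[n]['fx'])
print(arm.read_state())
E
```

```text
pics
top [ 0.333 -0.161  1.471] 502.32126602339355
side [ 0.112 -0.962  0.966] 486.8226624565929
wrist [0.139 0.587 0.372] 293.4524665212262
{'t': 0.15, 'joint_positions': array([ 1.14159889e+00,  1.31028131e-01,  1.48905966e+00, -1.55232417e-05,
        1.52302468e+00, -8.54249297e-02]), 'joint_velocities': array([-2.02518140e-05, -3.04355610e-03, -3.35089996e-03,  1.76547513e-03,
        3.37145221e-04, -1.90778888e-03]), 'effort': array([ 4.54863484e-04, -5.70060790e+01, -5.01158845e+01, -2.88274632e-04,
        9.54166171e-03,  2.20001084e-05]), 'eef_pos': array([0.20204107, 0.56449693, 0.23844449]), 'orientation': array([-3.14007706e+00, -1.14224258e-04,  2.79782081e+00]), 'force': array([-0.30333884,  0.3151363 , -0.26192009]), 'torque': array([-0.04122132,  0.0054419 ,  0.00900847]), 'grip_force': 0.0, 'finger_gap': 0.08579686022659476}
```

View pics/top0.png

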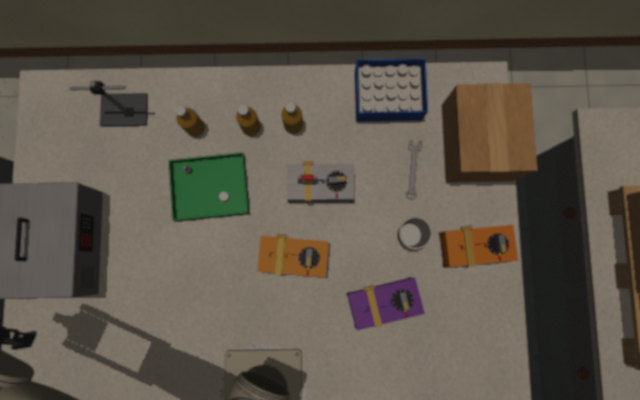

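View pics/side0.png

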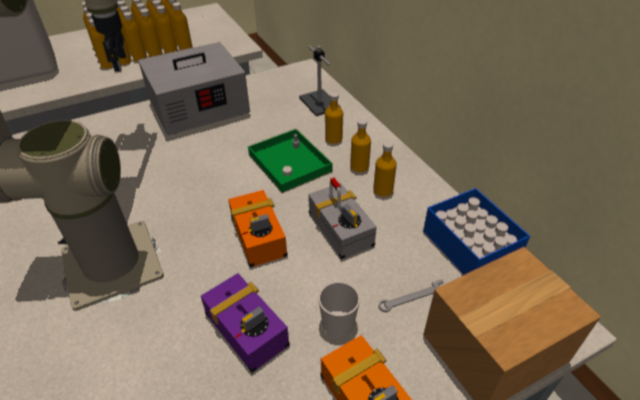

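The top view shows four cases: grey at (321,183), orange at (293,257) and (480,246), purple at (386,303). Only the grey steel one has a red-topped shackle (side view: red at (336,184)), so it fits the description. The green tray is at (209,187) and the bottles are at (189,121), (247,120) and (292,117). I'll confirm in one enlarged crop and measure.

```bash
cat > m.py <<'E'
from h import *
fs=pickle.load(open('f0.pkl','rb'));T=fs['top'];S=fs['side']
a=cv2.resize(T['frame'][150:215,275:365],None,fx=4.4,fy=4.4,interpolation=cv2.INTER_CUBIC)
b=cv2.resize(S['frame'][170:260,300:385],None,fx=4.4,fy=4.4,interpolation=cv2.INTER_CUBIC)
c=np.zeros((400,800,3),np.uint8);c[:286,:396]=a;c[:396,400:774]=b[:400]
save(c,'crop.png')
def cen(f,lo,hi,box):
    x0,y0,x1,y1=box; h=cv2.cvtColor(f['frame'],cv2.COLOR_RGB2HSV)[y0:y1,x0:x1]
    m=cv2.inRange(h,lo,hi); 
    if lo[0]==0: m|=cv2.inRange(h,(172,lo[1],lo[2]),(180,255,255))
    n,l,s,ce=cv2.connectedComponentsWithStats(m)
    for i in sorted(range(1,n),key=lambda i:-s[i,4])[:4]: print(s[i],(ce[i]+[x0,y0]).round(1))
    return m,(x0,y0)
print('red top');cen(T,(0,150,70),(7,255,255),(280,155,360,210))
print('red side');cen(S,(0,150,70),(7,255,255),(300,170,385,260))
print('yel top');cen(T,(18,110,70),(35,255,255),(280,155,360,210))
print('yel side');cen(S,(18,110,70),(35,255,255),(300,170,385,260))
print('green');m,_=cen(T,(50,120,50),(75,255,255),(150,140,270,235))
E
python3 m.py
```

```text
red top
[21 20 13  5 51] [307.3 177.1]
red side
[31  8  9 10 54] [334.5 182.5]
[34 55  3  2  3] [335.  225.3]
yel top
[ 25  29   6  17 102] [307.5 192. ]
[23  7 10 12 80] [307.5 166.9]
[58 22  9  4 25] [342.  178.3]
yel side
[ 74   0  11  27 259] [379.6 182.6]
[ 15  27  23  19 142] [325.6 203.6]
[41 20 15 11 88] [347.4 195.5]
[50 39  8 18 59] [354.1 217.4]
green
[  23   14   75   66 3957] [209.6 187.5]
```

View pics/crop.png

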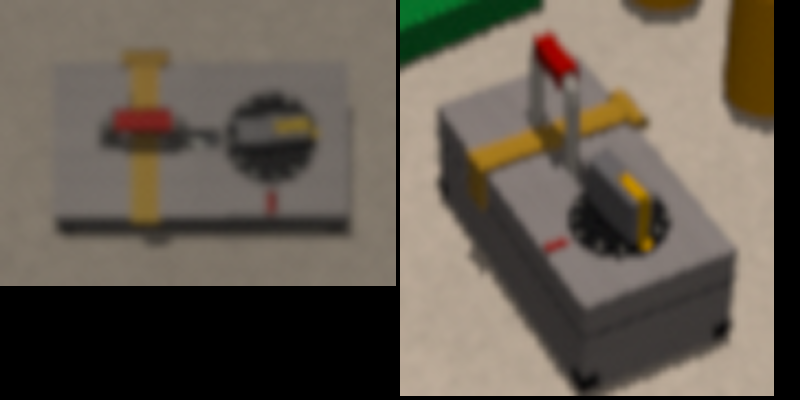

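The crop confirms it: the grey case with the red sleeve (top 307,177), dial disc about (336.6,181.4), pointer to the right and red mark below it. The dial therefore sits at roughly +1.65 rad and has to turn clockwise by that.

```bash
python3 - <<'E'
from h import *
fs=pickle.load(open('f0.pkl','rb'));T=fs['top'];S=fs['side']
sl,e=two(T,(307.3,177.1),S,(335.2,183.5));print('sleeve',sl,e)
def cr(u,v):return (275+u/4.4,150+v/4.4)
def cs(u,v):return (300+(u-400)/4.4,170+v/4.4)
print('disc2', two(T,cr(271,137),S,cs(620,212)))
print('disc z.08',onz(T,*cr(271,137),.08), onz(S,*cs(620,212),.08))
print('mark2',two(T,cr(271,202),S,cs(556,245)))
print('ptr',onz(T,*cr(280,128),.113),onz(T,*cr(306,126),.113),onz(T,*cr(240,131),.113))
for c in [(55,62),(348,62),(348,218),(55,218)]: print('corner',onz(T,*cr(*c),.075))
m=cv2.inRange(cv2.cvtColor(T['frame'],cv2.COLOR_RGB2HSV),(50,120,50),(75,255,255));m[:140]=0;m[235:]=0;m[:,:150]=0;m[:,270:]=0
r=cv2.minAreaRect(cv2.findNonZero(m));print(r)
for p in cv2.boxPoints(r):print('tray',onz(T,*p,.035))
print('tray c',onz(T,*r[0],.03)); print('nozzle',onz(T,188,170,.045),'cap',onz(T,224,197,.014))
for p in[(182,110),(242,110),(291,106)]:print('bottle',onz(T,*p,.17))
E
```

```text
sleeve [ 0.5777895  -0.13812632  0.14037771] 0.0016546148905104952
disc2 (array([ 0.5757913 , -0.21925356,  0.08645105]), np.float64(0.00019859086373404415))
disc z.08 [ 0.57683033 -0.21948738  0.08      ] [ 0.57929684 -0.21382618  0.08      ]
mark2 (array([ 0.53472821, -0.21848334,  0.07845929]), np.float64(0.000860779820072982))
ptr [ 0.57663223 -0.22383603  0.113     ] [ 0.57762344 -0.2400679   0.113     ] [ 0.57515612 -0.19886748  0.113     ]
corner [ 0.62905886 -0.08171732  0.075     ]
corner [ 0.62582386 -0.27028777  0.075     ]
corner [ 0.52451885 -0.26759925  0.075     ]
corner [ 0.52762803 -0.08084298  0.075     ]
((208.3905792236328, 186.94235229492188), (58.82400894165039, 75.01348114013672), 84.0938491821289)
tray [0.65112464 0.26958619 0.035     ]
tray [0.67040978 0.05145206 0.035     ]
tray [0.49789909 0.03341859 0.035     ]
tray [0.47910151 0.24809867 0.035     ]
tray c [0.57477774 0.15170225 0.03      ]
nozzle [0.62293963 0.20816793 0.045     ] cap [0.54679373 0.10894019 0.014     ]
bottle [0.76177608 0.19491079 0.17      ]
bottle [0.75888233 0.03368246 0.17      ]
bottle [ 0.76762968 -0.09788718  0.17      ]
```

```bash
cat > mv.py <<'E'
# usage: mv.py x y z yaw  -> scaled move in tool axes to reach TCP pose, tool down
import sys; from h import *
from scipy.spatial.transform import Rotation as Ro
def move(x,y,z,yaw):
    s=arm.read_state(); R=Ro.from_euler('xyz',s['orientation'])
    d=R.inv().apply(np.array([x,y,z])-s['eef_pos'])/.2
    w=(R.inv()*Ro.from_euler('xyz',[np.pi,0,yaw])).as_rotvec()/(2*np.pi)
    print('t',s['t'],'d',d.round(3),'w',w.round(4))
if __name__=='__main__':
    a=list(map(float,sys.argv[1:]))
    for i in range(0,len(a),4): move(*a[i:i+4])
E
python3 mv.py .22 .36 .3 2.4  .577 -.219 .28 1.63
```

```text
t 0.15 d [-0.429 -0.933 -0.306] w [-0.0002  0.      0.0633]
t 0.15 d [-3.085 -3.057 -0.203] w [-2.000e-04  1.000e-04  1.859e-01]
```

>>> {"method": "send_rows", "body": {"commands": [{"dx": -0.1, "dy": -0.2, "dz": -0.1, "wz": 0.015}, {"dx": -0.2, "dy": -0.43, "dz": -0.2, "wz": 0.03}, {"dx": -0.32, "dy": -0.68, "dz": -0.3, "wz": 0.045}, {"dx": -0.43, "dy": -0.93, "dz": -0.3, "wz": 0.063}, {"dx": -0.43, "dy": -0.93, "dz": -0.3, "wz": 0.063}], "gripper": -0.1}}

```text
$.commands[0]: bad value
```

```bash
python3 mv.py .36 .13 .29 2.0 .577 -.219 .28 1.63
```

```text
t 0.15 d [-1.476 -1.78  -0.255] w [-2.00e-04  1.00e-04  1.27e-01]
t 0.15 d [-3.085 -3.057 -0.203] w [-2.000e-04  1.000e-04  1.859e-01]
```

>>> {"method": "send_rows", "body": {"commands": [{"dx": -0.1, "dy": -0.2, "dz": -0.1, "wx": 0, "wy": 0, "wz": 0.015}, {"dx": -0.2, "dy": -0.43, "dz": -0.2, "wx": 0, "wy": 0, "wz": 0.03}, {"dx": -0.32, "dy": -0.68, "dz": -0.3, "wx": 0, "wy": 0, "wz": 0.045}, {"dx": -0.43, "dy": -0.93, "dz": -0.3, "wx": 0, "wy": 0, "wz": 0.063}, {"dx": -0.43, "dy": -0.93, "dz": -0.3, "wx": 0, "wy": 0, "wz": 0.063}], "gripper": -0.1}}

```text
t: 0.78
eef_pos: [0.2207, 0.3584, 0.2996]
orientation: [3.14, 0.0, 2.398]
force: [-0.5, 1.1, -0.0]
finger_gap: 0.0469
grip_force: 0.0
```

```bash
python3 mv.py .36 .22 .29 2.0 .577 -.219 .28 1.63
```

```text
t 0.775 d [-0.981 -0.038  0.048] w [0.0002 0.     0.0633]
t 0.775 d [-3.266 -0.919  0.098] w [0.0002 0.     0.1222]
```

>>> {"method": "send_rows", "body": {"commands": [{"dx": -0.22, "dy": -0.01, "dz": 0.01, "wx": 0, "wy": 0, "wz": 0.015}, {"dx": -0.47, "dy": -0.02, "dz": 0.02, "wx": 0, "wy": 0, "wz": 0.03}, {"dx": -0.72, "dy": -0.03, "dz": 0.03, "wx": 0, "wy": 0, "wz": 0.045}, {"dx": -0.98, "dy": -0.04, "dz": 0.05, "wx": 0, "wy": 0, "wz": 0.063}, {"dx": -0.98, "dy": -0.04, "dz": 0.05, "wx": 0, "wy": 0, "wz": 0.063}]}}

```text
t: 1.4
eef_pos: [0.3617, 0.2208, 0.2884]
orientation: [-3.14, 0.001, 2.001]
force: [-0.5, 0.1, -1.4]
finger_gap: 0.0469
grip_force: 0.0
```

```bash
python3 mv.py .44 .04 .285 1.8 .577 -.219 .28 1.63
```

```text
t 1.4 d [-0.985 -0.021  0.018] w [-0.0002  0.0001  0.032 ]
t 1.4 d [-2.448  0.062  0.044] w [-0.0002  0.0001  0.059 ]
```

>>> {"method": "send_rows", "body": {"commands": [{"dx": -0.24, "dy": 0, "dz": 0.01, "wx": 0, "wy": 0, "wz": 0.01}, {"dx": -0.5, "dy": -0.01, "dz": 0.01, "wx": 0, "wy": 0, "wz": 0.02}, {"dx": -0.75, "dy": -0.02, "dz": 0.02, "wx": 0, "wy": 0, "wz": 0.026}, {"dx": -0.98, "dy": -0.02, "dz": 0.02, "wx": 0, "wy": 0, "wz": 0.032}, {"dx": -0.98, "dy": -0.02, "dz": 0.02, "wx": 0, "wy": 0, "wz": 0.032}]}}

```text
t: 2.02
eef_pos: [0.4397, 0.0422, 0.2849]
orientation: [-3.141, -0.0, 1.803]
force: [0.1, 0.5, 0.2]
finger_gap: 0.0472
grip_force: 0.0
```

```bash
python3 mv.py .52 -.13 .28 1.7 .577 -.219 .27 1.63
```

```text
t 2.025 d [-0.93   0.193  0.024] w [-0.0001 -0.      0.0164]
t 2.025 d [-1.429  0.368  0.074] w [-0.0001 -0.      0.0276]
```

>>> {"method": "send_rows", "body": {"commands": [{"dx": -0.23, "dy": 0.05, "dz": 0.01, "wx": 0, "wy": 0, "wz": 0.005}, {"dx": -0.47, "dy": 0.1, "dz": 0.01, "wx": 0, "wy": 0, "wz": 0.01}, {"dx": -0.7, "dy": 0.15, "dz": 0.02, "wx": 0, "wy": 0, "wz": 0.015}, {"dx": -0.93, "dy": 0.19, "dz": 0.02, "wx": 0, "wy": 0, "wz": 0.0275}, {"dx": -0.93, "dy": 0.19, "dz": 0.02, "wx": 0, "wy": 0, "wz": 0.0275}]}}

```text
t: 2.65
eef_pos: [0.5199, -0.1292, 0.2804]
orientation: [-3.14, -0.001, 1.631]
force: [0.5, 0.8, 0.4]
finger_gap: 0.0466
grip_force: 0.0
```

```bash
python3 -c "
from h import *
f=grab('wrist');pickle.dump(f,open('w1.pkl','wb'))
for P in [(.577,-.219,.113),(.578,-.138,.145)]:print(proj(f,P))"; python3 mv.py .577 -.219 .25 1.63
```

```text
[364.0383467  263.79858354]
[378.66435014 203.52919045]
t 2.7 d [-0.473  0.259  0.152] w [-0.0002 -0.0002  0.0005]
```

>>> {"method": "send_rows", "body": {"commands": [{"dx": -0.2, "dy": 0.1, "dz": 0.05, "wx": 0, "wy": 0, "wz": 0}, {"dx": -0.4, "dy": 0.2, "dz": 0.1, "wx": 0, "wy": 0, "wz": 0}, {"dx": -0.47, "dy": 0.26, "dz": 0.15, "wx": 0, "wy": 0, "wz": 0}, {"dx": -0.47, "dy": 0.26, "dz": 0.15, "wx": 0, "wy": 0, "wz": 0}, {"dx": -0.47, "dy": 0.26, "dz": 0.15, "wx": 0, "wy": 0, "wz": 0}]}}

```text
t: 3.32
eef_pos: [0.5768, -0.2173, 0.2517]
orientation: [3.142, -0.001, 1.635]
force: [-0.1, -0.1, 0.9]
finger_gap: 0.047
grip_force: 0.0
```

```bash
python3 -c "
from h import *
f=grab('wrist');pickle.dump(f,open('w2.pkl','wb'))
g=pickle.load(open('w1.pkl','rb'))
for P in [(.577,-.219,.113),(.578,-.138,.145)]:print(proj(f,P))
a=cv2.resize(g['frame'][150:330,270:460],None,fx=2,fy=2);b=cv2.resize(f['frame'][100:380,210:410],None,fx=2,fy=2)
c=np.zeros((570,800,3),np.uint8);c[:360,:380]=a;c[:560,395:795]=b;save(c,'w12.png')"
```

```text
[318.46757673 191.7722058 ]
[326.35910188 101.28781266]
```

View pics/w12.png

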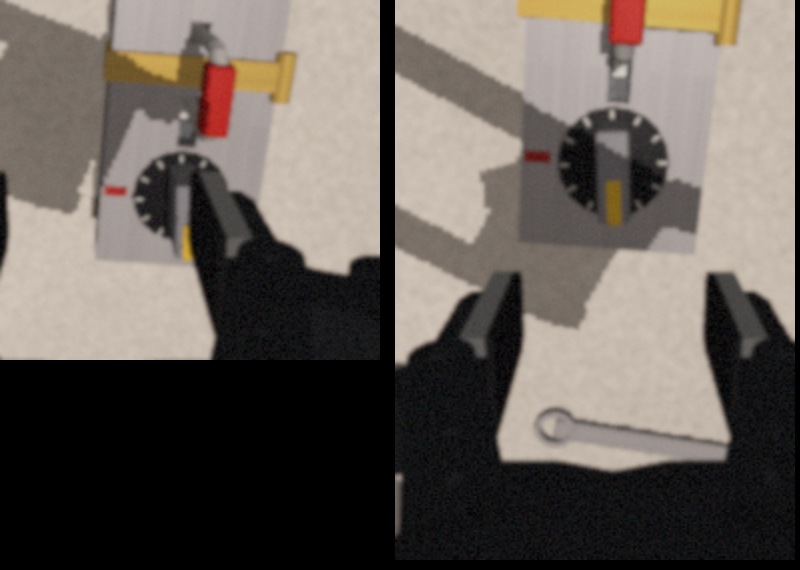

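```bash
python3 -c "
from h import *
f=pickle.load(open('w2.pkl','rb'));g=pickle.load(open('w1.pkl','rb'))
L=lambda u,v:(270+u/2,150+v/2)
W=lambda u,v:(210+(u-395)/2,100+v/2)
print('disc',two(f,W(612,162),g,L(180,196)))
print('mark',two(f,W(537,157),g,L(115,190)))
print('bar',onz(f,*W(613,178),.113)); print('bar ends',onz(f,*W(613,131),.113),onz(f,*W(614,226),.113))
print('disc.079',onz(f,*W(612,162),.079))
print('case mid',onz(f,*W(621.5,40),.075),onz(f,*W(607,245),.075))
print('sleeve lowedge mid',two(f,W(626,44),g,L(214,135)))
" ; python3 mv.py .577 -.219 .15 1.63
```

```text
disc (array([ 0.57682718, -0.21602351,  0.0776635 ]), np.float64(5.704692320682808e-05))
mark (array([ 0.53621584, -0.21683164,  0.07270498]), np.float64(0.00039436121087871697))
bar [ 0.57733271 -0.21624212  0.113     ]
bar ends [ 0.57587535 -0.19369944  0.113     ] [ 0.57937666 -0.24028372  0.113     ]
disc.079 [ 0.5767869  -0.21575455  0.079     ]
case mid [ 0.57760554 -0.15277531  0.075     ] [ 0.57708359 -0.26430123  0.075     ]
sleeve lowedge mid (array([ 0.57870999, -0.15354765,  0.14116134]), np.float64(0.00045156071060856417))
t 3.375 d [-0.007 -0.     0.51 ] w [ 0.0001 -0.      0.0007]
```

>>> {"method": "send_rows", "body": {"commands": [{"dx": 0, "dy": 0, "dz": 0.2, "wx": 0, "wy": 0, "wz": -0.0016}, {"dx": 0, "dy": 0, "dz": 0.4, "wx": 0, "wy": 0, "wz": -0.0016}, {"dx": 0, "dy": 0, "dz": 0.6, "wx": 0, "wy": 0, "wz": -0.0016}, {"dx": 0, "dy": 0, "dz": 0.72, "wx": 0, "wy": 0, "wz": -0.0016}, {"dx": 0, "dy": 0, "dz": 0.8, "wx": 0, "wy": 0, "wz": -0.0016}]}}

```text
t: 4.0
eef_pos: [0.5764, -0.2182, 0.0908]
orientation: [-3.141, -0.0, 1.643]
force: [-0.1, 0.5, 0.0]
finger_gap: 0.0469
grip_force: 0.0
```

>>> {"method": "send_rows", "body": {"commands": [{"dx": 0, "dy": 0, "dz": 0, "wx": 0, "wy": 0, "wz": 0}, {"dx": 0, "dy": 0, "dz": 0, "wx": 0, "wy": 0, "wz": 0}, {"dx": 0, "dy": 0, "dz": 0, "wx": 0, "wy": 0, "wz": 0}, {"dx": 0, "dy": 0, "dz": 0, "wx": 0, "wy": 0, "wz": 0}, {"dx": 0, "dy": 0, "dz": 0, "wx": 0, "wy": 0, "wz": 0}], "gripper": 1, "grip_force": 30}}

```text
t: 4.62
eef_pos: [0.5771, -0.2194, 0.0928]
orientation: [3.141, 0.0, 1.642]
force: [-4.8, 3.0, 5.1]
finger_gap: 0.0156
grip_force: 34.0
```

>>> {"method": "send_rows", "body": {"commands": [{"dx": 0, "dy": 0, "dz": 0, "wx": 0, "wy": 0, "wz": 0.02}, {"dx": 0, "dy": 0, "dz": 0, "wx": 0, "wy": 0, "wz": 0.04}, {"dx": 0, "dy": 0, "dz": 0, "wx": 0, "wy": 0, "wz": 0.06}, {"dx": 0, "dy": 0, "dz": 0, "wx": 0, "wy": 0, "wz": 0.08}, {"dx": 0, "dy": 0, "dz": 0, "wx": 0, "wy": 0, "wz": 0.1}]}}

```text
t: 5.25
eef_pos: [0.575, -0.2189, 0.0927]
orientation: [-3.138, 0.001, 1.01]
force: [-18.0, 5.5, 14.0]
finger_gap: 0.0156
grip_force: 35.7
```

>>> {"method": "send_rows", "body": {"commands": [{"dx": 0, "dy": 0, "dz": 0, "wx": 0, "wy": 0, "wz": 0.02}, {"dx": 0, "dy": 0, "dz": 0, "wx": 0, "wy": 0, "wz": 0.04}, {"dx": 0, "dy": 0, "dz": 0, "wx": 0, "wy": 0, "wz": 0.06}, {"dx": 0, "dy": 0, "dz": 0, "wx": 0, "wy": 0, "wz": 0.08}, {"dx": 0, "dy": 0, "dz": 0, "wx": 0, "wy": 0, "wz": 0.1}]}}

```text
t: 5.88
eef_pos: [0.5737, -0.2172, 0.0926]
orientation: [-3.135, 0.005, 0.382]
force: [-26.5, 14.0, 22.6]
finger_gap: 0.0157
grip_force: 36.3
```

>>> {"method": "send_rows", "body": {"commands": [{"dx": -0.01, "dy": -0.015, "dz": -0.005, "wx": 0, "wy": 0, "wz": 0.015}, {"dx": -0.01, "dy": -0.015, "dz": -0.005, "wx": 0, "wy": 0, "wz": 0.03}, {"dx": -0.01, "dy": -0.015, "dz": -0.005, "wx": 0, "wy": 0, "wz": 0.045}, {"dx": -0.01, "dy": -0.015, "dz": -0.005, "wx": 0, "wy": 0, "wz": 0.06}, {"dx": -0.01, "dy": -0.015, "dz": -0.005, "wx": 0, "wy": 0, "wz": 0.068}]}}

```text
t: 6.5
eef_pos: [0.5731, -0.2156, 0.0927]
orientation: [-3.139, 0.002, -0.043]
force: [-7.5, 9.0, 4.0]
finger_gap: 0.0156
grip_force: 33.9
```

```bash
python3 -c "
from h import *
S=grab('side');T=grab('top')
b=cv2.resize(S['frame'][150:260,270:405],None,fx=4,fy=4,interpolation=cv2.INTER_CUBIC);save(b,'s1.png')
for f,bx in((T,(280,155,360,210)),(S,(300,170,385,260))):
    h=cv2.cvtColor(f['frame'],cv2.COLOR_RGB2HSV);m=cv2.inRange(h,(0,150,70),(7,255,255))|cv2.inRange(h,(172,150,70),(180,255,255))
    n,l,s,c=cv2.connectedComponentsWithStats(m[bx[1]:bx[3],bx[0]:bx[2]]);print(s[1:],c[1:]+bx[:2])
for z in(.137,.144):print(proj(S,(.578,-.137,z)))
"
```

```text
[[28 19  6  6 24]] [[310.5   176.625]]
[[31  6  4  8 26]
 [35 55  2  1  2]] [[332.57692308 179.03846154]
 [335.5        225.        ]]
[335.3588048  184.14321952]
[335.39324441 182.09263039]
```

View pics/s1.png

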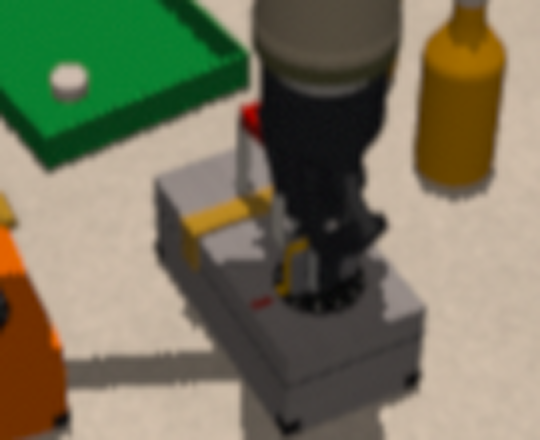

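The gripper at (320,150) holds the bar, the yellow pointer at (292,265) faces the red mark at (262,302), and the sleeve top has risen 2 px in the side view, which matches the 7 mm click. I'll release, rise and check from above the shackle.

>>> {"method": "send_rows", "body": {"commands": [{"dx": 0, "dy": 0, "dz": 0, "wx": 0, "wy": 0, "wz": 0}, {"dx": 0, "dy": 0, "dz": 0, "wx": 0, "wy": 0, "wz": 0}, {"dx": 0, "dy": 0, "dz": 0, "wx": 0, "wy": 0, "wz": 0}, {"dx": 0, "dy": 0, "dz": -0.15, "wx": 0, "wy": 0, "wz": 0}, {"dx": 0, "dy": 0, "dz": -0.4, "wx": 0, "wy": 0, "wz": 0}], "gripper": 0.1}}

```text
t: 7.22
eef_pos: [0.5722, -0.2168, 0.1707]
orientation: [-3.14, 0.004, -0.042]
force: [0.6, -0.2, 0.9]
finger_gap: 0.0384
grip_force: 0.0
```

```bash
python3 mv.py .577 -.2 .26 .6 .578 -.2 .26 1.554
```

```text
t 7.225 d [ 0.018 -0.086 -0.446] w [-0.0005  0.0006 -0.1021]
t 7.225 d [ 0.023 -0.086 -0.446] w [-0.0008  0.0003 -0.254 ]
```

>>> {"method": "send_rows", "body": {"commands": [{"dx": 0, "dy": 0, "dz": -0.25, "wx": 0, "wy": 0, "wz": 0}, {"dx": 0.02, "dy": -0.05, "dz": -0.45, "wx": 0, "wy": 0, "wz": -0.028}, {"dx": 0.02, "dy": -0.09, "dz": -0.45, "wx": 0, "wy": 0, "wz": -0.056}, {"dx": 0.02, "dy": -0.09, "dz": -0.45, "wx": 0, "wy": 0, "wz": -0.084}, {"dx": 0.02, "dy": -0.09, "dz": -0.45, "wx": 0, "wy": 0, "wz": -0.112}]}}

```text
t: 7.85
eef_pos: [0.5787, -0.1996, 0.2627]
orientation: [3.141, -0.0, 0.668]
force: [-2.0, 0.2, 0.8]
finger_gap: 0.0383
grip_force: 0.0
```

>>> {"method": "send_rows", "body": {"commands": [{"dx": 0, "dy": 0, "dz": 0, "wx": 0, "wy": 0, "wz": -0.028}, {"dx": 0, "dy": 0, "dz": 0, "wx": 0, "wy": 0, "wz": -0.056}, {"dx": 0, "dy": 0, "dz": 0, "wx": 0, "wy": 0, "wz": -0.084}, {"dx": 0, "dy": 0, "dz": 0, "wx": 0, "wy": 0, "wz": -0.112}, {"dx": 0, "dy": 0, "dz": 0, "wx": 0, "wy": 0, "wz": -0.142}]}}

```text
t: 8.48
eef_pos: [0.5786, -0.1998, 0.2625]
orientation: [3.141, 0.0, 1.559]
force: [0.6, 0.1, -0.0]
finger_gap: 0.038
grip_force: 0.0
```

```bash
python3 -c "
from h import *
f=grab('wrist');pickle.dump(f,open('w3.pkl','wb'));S=grab('side');T=grab('top');pickle.dump((S,T),open('st3.pkl','wb'))
def red(f,bx):
    h=cv2.cvtColor(f['frame'],cv2.COLOR_RGB2HSV);m=cv2.inRange(h,(0,150,60),(7,255,255))|cv2.inRange(h,(172,150,60),(180,255,255))
    n,l,s,c=cv2.connectedComponentsWithStats(m[bx[1]:bx[3],bx[0]:bx[2]]);print(s[1:],(c[1:]+bx[:2]).round(1))
red(S,(300,170,385,260));red(T,(280,155,360,210));red(f,(200,0,450,400))
save(f['frame'],'w3.png');print(proj(f,(.578,-.137,.15)))
"
```

```text
[[31  6  9 11 54]
 [35 55  2  1  2]] [[334.4 180.8]
 [335.5 225. ]]
[[21 20 13  5 52]] [[307.  176.9]]
[[108  99  17  45 671]
 [ 76 192  11   4  33]] [[316.3 120.9]
 [280.9 193.9]]
[316.6536888  122.76499374]
```

View pics/w3.png

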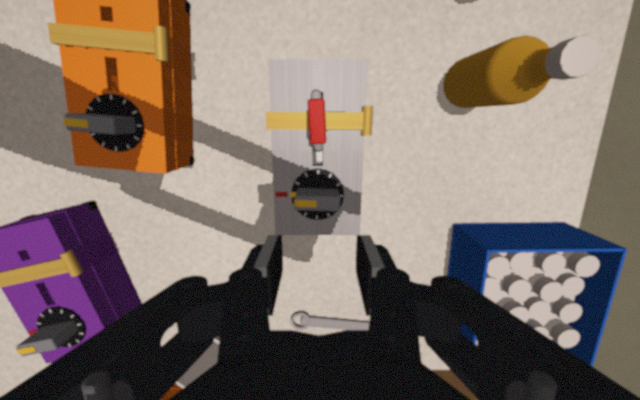

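The pointer (300,195) now meets the red mark (281,194), and the red sleeve is at (316,121), clear of everything.

```bash
python3 -c "
from h import *
f=pickle.load(open('w3.pkl','rb'));S,T=pickle.load(open('st3.pkl','rb'))
print(two(f,(316.3,120.9),S,(334.8,181.3)),two(T,(307,176.9),S,(334.8,181.3)),onz(f,316.3,120.9,.152))
from mv import move
move(.578,-.137,.21,1.555)
"
```

```text
(array([ 0.57743674, -0.13543925,  0.14572565]), np.float64(0.0005997351424169478)) (array([ 0.57694807, -0.13743893,  0.14769081]), np.float64(0.0017521309362003678)) [ 0.57774841 -0.13550677  0.152     ]
t 8.625 d [ 0.313 -0.009  0.262] w [ 0.0001  0.     -0.0008]
```

>>> {"method": "send_rows", "body": {"commands": [{"dx": 0.16, "dy": 0, "dz": 0, "wx": 0, "wy": 0, "wz": 0}, {"dx": 0.315, "dy": -0.005, "dz": 0.1, "wx": 0, "wy": 0, "wz": 0}, {"dx": 0.315, "dy": -0.005, "dz": 0.3, "wx": 0, "wy": 0, "wz": 0}, {"dx": 0.315, "dy": -0.005, "dz": 0.5, "wx": 0, "wy": 0, "wz": 0}, {"dx": 0.315, "dy": -0.005, "dz": 0.65, "wx": 0, "wy": 0, "wz": 0}]}}

```text
t: 9.25
eef_pos: [0.578, -0.1362, 0.1304]
orientation: [-3.14, -0.0, 1.548]
force: [-0.5, -0.4, -0.1]
finger_gap: 0.0384
grip_force: 0.0
```

>>> {"method": "send_rows", "body": {"commands": [{"dx": 0, "dy": 0, "dz": 0, "wx": 0, "wy": 0, "wz": 0}, {"dx": 0, "dy": 0, "dz": 0, "wx": 0, "wy": 0, "wz": 0}, {"dx": 0, "dy": 0, "dz": 0, "wx": 0, "wy": 0, "wz": 0}, {"dx": 0, "dy": 0, "dz": 0, "wx": 0, "wy": 0, "wz": 0}, {"dx": 0, "dy": 0, "dz": 0, "wx": 0, "wy": 0, "wz": 0}], "gripper": 1, "grip_force": 50}}

```text
t: 9.88
eef_pos: [0.579, -0.1366, 0.133]
orientation: [3.14, 0.0, 1.553]
force: [0.8, 0.6, -1.9]
finger_gap: 0.0133
grip_force: 51.0
```

>>> {"method": "send_rows", "body": {"commands": [{"dx": 0, "dy": 0, "dz": -0.04, "wx": 0, "wy": 0, "wz": 0}, {"dx": 0, "dy": 0, "dz": -0.08, "wx": 0, "wy": 0, "wz": 0}, {"dx": 0, "dy": 0, "dz": -0.12, "wx": 0, "wy": 0, "wz": 0}, {"dx": 0, "dy": 0, "dz": -0.16, "wx": 0, "wy": 0, "wz": 0}, {"dx": 0, "dy": 0, "dz": -0.2, "wx": 0, "wy": 0, "wz": 0}]}}

```text
t: 10.5
eef_pos: [0.5787, -0.1365, 0.173]
orientation: [3.141, 0.0, 1.553]
force: [1.0, -0.2, -1.7]
finger_gap: 0.0131
grip_force: 51.0
```

>>> {"method": "send_rows", "body": {"commands": [{"dx": 0, "dy": 0, "dz": -0.1, "wx": 0, "wy": 0, "wz": 0}, {"dx": 0, "dy": 0, "dz": -0.2, "wx": 0, "wy": 0, "wz": 0}, {"dx": 0, "dy": 0, "dz": -0.3, "wx": 0, "wy": 0, "wz": 0}, {"dx": 0, "dy": 0, "dz": -0.4, "wx": 0, "wy": 0, "wz": 0}, {"dx": 0, "dy": 0, "dz": -0.43, "wx": 0, "wy": 0, "wz": 0}]}}

```text
t: 11.12
eef_pos: [0.5795, -0.1368, 0.2609]
orientation: [3.138, 0.001, 1.553]
force: [-0.1, 0.5, -1.2]
finger_gap: 0.013
grip_force: 51.1
```

>>> {"method": "send_rows", "body": {"commands": [{"dx": 0.15, "dy": 0, "dz": 0, "wx": 0, "wy": 0, "wz": 0}, {"dx": 0.3, "dy": 0, "dz": 0, "wx": 0, "wy": 0, "wz": 0}, {"dx": 0.45, "dy": 0, "dz": 0, "wx": 0, "wy": 0, "wz": 0}, {"dx": 0.6, "dy": 0, "dz": 0, "wx": 0, "wy": 0, "wz": 0}, {"dx": 0.72, "dy": 0, "dz": 0, "wx": 0, "wy": 0, "wz": 0}]}}

```text
t: 11.75
eef_pos: [0.5808, 0.0087, 0.2578]
orientation: [-3.141, -0.0, 1.554]
force: [-0.2, -0.6, -1.1]
finger_gap: 0.013
grip_force: 51.1
```

>>> {"method": "send_rows", "body": {"commands": [{"dx": 0.15, "dy": 0, "dz": 0, "wx": 0, "wy": 0, "wz": 0}, {"dx": 0.3, "dy": 0, "dz": 0, "wx": 0, "wy": 0, "wz": 0}, {"dx": 0.45, "dy": 0, "dz": 0, "wx": 0, "wy": 0, "wz": 0}, {"dx": 0.6, "dy": 0, "dz": 0, "wx": 0, "wy": 0, "wz": 0}, {"dx": 0.72, "dy": 0, "dz": 0, "wx": 0, "wy": 0, "wz": 0}]}}

```text
t: 12.38
eef_pos: [0.5832, 0.1527, 0.2577]
orientation: [-3.14, 0.0, 1.554]
force: [1.0, 0.1, -1.4]
finger_gap: 0.0134
grip_force: 51.1
```

>>> {"method": "send_rows", "body": {"commands": [{"dx": 0, "dy": -0.03, "dz": 0, "wx": 0, "wy": 0, "wz": 0}, {"dx": 0, "dy": -0.03, "dz": 0, "wx": 0, "wy": 0, "wz": 0}, {"dx": 0, "dy": -0.03, "dz": 0, "wx": 0, "wy": 0, "wz": 0}, {"dx": 0, "dy": -0.03, "dz": 0, "wx": 0, "wy": 0, "wz": 0}, {"dx": 0, "dy": -0.03, "dz": 0, "wx": 0, "wy": 0, "wz": 0}]}}

```text
t: 13.0
eef_pos: [0.5778, 0.1511, 0.2583]
orientation: [3.142, 0.0, 1.553]
force: [1.0, -0.2, -2.2]
finger_gap: 0.0133
grip_force: 51.0
```

```bash
python3 -c "
from h import *
S=grab('side');save(cv2.resize(S['frame'][60:260,180:440],None,fx=3,fy=2.9),'s4.png')
print(arm.read_state()['eef_pos'],proj(S,(.575,.152,.27)))"
```

```text
[0.57771644 0.15119155 0.2583238 ] [284.75080495  87.86295734]
```

View pics/s4.png

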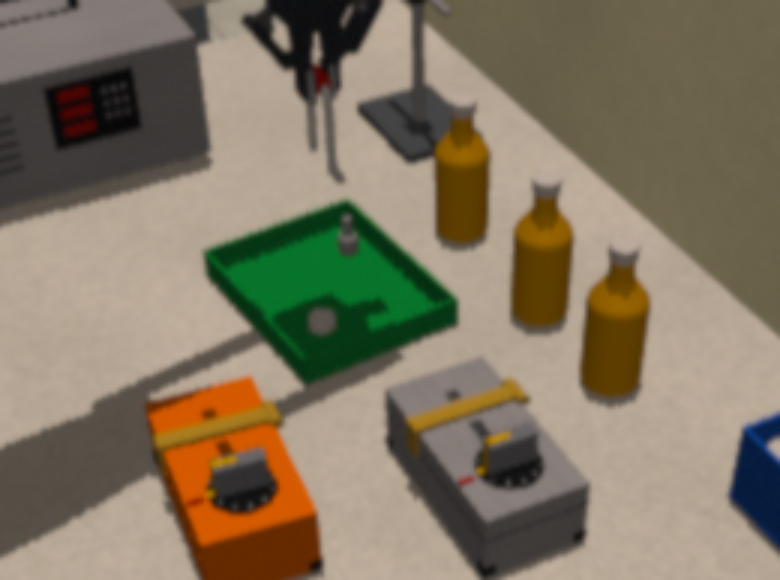

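The shackle hangs upright in the gripper at (322,80–180), still and over the tray. The bottles, cap and nozzle are where they were. Handing in.

```bash
python3 -c "
from station import arm
print(arm.sign_off())"
```

```text
the job is handed in; nothing more can be done
None
```

I unlocked the dial, pulled the shackle out and handed the job in at about 13 s, with it held upright and still over the tray centre, sleeve about 0.27 m up; no verdict came back.

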